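# Open the kit case's sprung gate and hold it

## Robot

A 7-joint arm with a two-finger parallel gripper is mounted at the origin on the work surface. World frame = base frame: x ahead of the robot, y to its left, z up, the work surface at z = 0. Lengths are in m, angles in rad, forces in N, time in s.
With the tool pointing down it reaches from about 0.425 to 0.875 m from the base axis. Payload 8.4 kg.
Tool frame: the origin (TCP) lies on the mounting face of the last link; the fingertips stand 173 mm ahead of it and the grasp point (between the pads) lies 155 mm ahead of it; z points along the fingers, y is the line along which they close (so a half turn about z gives the same grasp; the last joint's range is limited). The gripper opens to 85 mm and grips with 20 to 120 N. Pads are 22 mm wide; open, the fingers measure 114 mm over their backs; the gripper's body (76 mm by 85 mm) begins 54 mm behind the grasp point. The pads swing forward as they close: fully open they stand 13 mm farther back than shut.
Start: joints at [-0.099, 0.333, 0.04, 1.465, -0.013, 1.343, -0.059], TCP at [0.65, -0, 0.405] pointing down, gripper open.
Joint ranges: [-2.58, 2.58], [-0.38, 2.09], [-1.3, 1.39], [0.25, 2.4], [-1.5, 4.64], [0.08, 2.09], [-2.65, 2.65]. Speed limits (rad/s): [2.22, 2.22, 2.79, 2.79, 3.14, 3.14, 3.14].

## Interface

Orientations are given as a unit quaternion [x, y, z, w].
In Python, from bench import readout, eyes, workorder gives the robot as it stands. The module is installed in compiled form; this text tells all that it offers.
- The arm moves only by the tool jog_arm, never from a script. Its arguments are lists of equal length, an entry for each row: "slide": the shift along the tool's x, y, z in units of 0.2 m (1.0 is 0.2 m), a list of three; "rot": the turn, a rotation vector about the tool's x, y, z in units of 2 pi rad (1.0 is 2 pi rad), a list of three. A call has exactly 5 rows; each row is the pose to reach, as a shift and turn from the pose commanded when the call began, along the tool's axes at that moment, turning the shorter way round; what a row does not reach only later rows make up. A row lasts 1/10 s, in which the tool goes at most 50 mm and 8.59 degrees, less where a joint would pass 70% of its speed; a pose out of reach is approached as far as the arm can. A call with a number of a shift or a turn outside -1 to 1 is refused whole. A call with a gripper value outside its range is refused whole. "jaw" is the closure, from 0 (fully open) to 1 (shut), set as the call begins (left out, the last holds). The fingers move at their own pace and stop on an object; the grip force is fixed at half the most. Time passes only in rows, so rows that repeat a pose let the fingers close, or fill a call up. It gives the time, the measured TCP pose, the force, the opening and the grip force at its end, in the units of the state.
- readout.observe(): the state, without advancing time (a new reading comes with each control period).
- eyes.capture(name): name is "scene" or "side" or "wrist"; returns the picture (420x560x3 uint8, red, green, blue); there is no depth.
- eyes.camera_info(name): a dict with "fov_y" (degrees; the focal length in pixels is half the picture's height over the tangent of half this angle, whatever the lens; pixels are square), "cx", "cy" (the principal point, pixels), "origin" and "orientation" of the camera in the world. Camera axes: x right, y up, looking along -z (the intrinsics and any distortion apply to the point x, -y, -z); pixel columns grow to the right and rows downward; lengths in m; the calibration is good to about 2 mm. A picture is of the moment at which its call begins: read the wrist's pose just before it. camera_info takes no time and is no camera call; for the wrist camera it gives the pose at the moment of the call.
- workorder.hand_in(): hands the job in; it is judged then, once.
The state is a dict: "clock": time; "q": joint angles; "dq": joint speeds; "joint_efforts": joint torques, N m; "eef_pos": TCP position; "orientation": TCP orientation; "wrist_force": force on the tool from outside, world axes, zero at the start; "wrist_torque": the same for the moment, N m; "opening": finger opening in m; "grasp_force": force on a finger pad.
Only numpy, scipy, OpenCV 4.12 (cv2) and the standard library are available. Lean on these libraries where they do the work, as an engineer would, in place of code of your own. Each camera call takes 0.05 s, during which the arm holds its last target. There are 200 camera calls.

## Task

Stand the pump bottle that blocks the gate of the make-up kit case upright in the empty half of the two-part tray, without pushing it over or disturbing the other things. Then squeeze the catch nearer the gate's hinge fully until its tab has closed up to its post, and after it squeeze the other catch in the same way. Last, take the gate by its upright pull bar, swing it past its detent to about a right angle, and finish while still holding the gate there by the bar (do not let go), because it springs back when let go.

Things in the scene. Friction and masses are not known exactly. Their poses are not given: they have to be found in the camera images.
- case: Aluminium make-up kit case, open on top, 160 deep (its x), 280 wide (its y), 120 high; fixed to the table. Origin at the middle of the lower front edge; its x axis points from the front (gate side, facing the robot) to the back, y to the hinge side, z up. Along the top of the front runs a rail, 34 deep, top at z = 120, that carries the two catches.
- gate_hinge (a point): Point on the gate's upright hinge axis, at x = -5, y = 120, z = 60 in the case's frame (the robot's left end of the gate); the axes are the case's. The gate is a panel 10 thick, 238 wide, z 8 to 100, in front of the case's front plane; two lugs on its top edge stand behind the catches' hooks.
- gate (a joint): Gate angle, rad: 0 closed, grows as the free end swings out towards the robot (clockwise from above, about the hinge), stop at 1.7. A closing spring gives 0.1 N m at 0 plus 0.2 N m per rad; between about 0.5 and 1.05 a spring roller (detent) resists: about 10 N at the pull bar. Let go, it swings back. An engaged catch's hook blocks it.
- pull: Upright round steel pull bar on the gate, 14 in diameter, 180 from the hinge axis along the gate and 35 in front of the gate's mid-plane. Origin on the bar's axis at table height (z = 0); the bar spans z 42 to 175. It turns with the gate. Grip it from above near its top, above z = 125, where nothing stands beside it.
- pull_top (a point): Centre of the top of the pull bar, z = 175.
- catch1 (a joint): Slide of catch 1 (nearer the hinge), m: 0 engaged, grows as the tab moves towards the post (the case's -y), stop at 0.016; released from 0.011 on. It stays where it is left; about 4 N moves it.
- catch2 (a joint): Slide of catch 2 (nearer the gate's free end), same meaning and values as catch 1.
- tab1: Sliding tab of catch 1, a dark steel block 24 (case x) by 10 (case y), top 38 above the rail (z = 158). Origin at its middle at rail height, z = 120. At 0 its centre is 30 from the post's centre towards the case's +y, at full travel 14. Its steel hook reaches out over the gate's top in front of the gate's lug.
- post1: Fixed post of catch 1, a dark steel block 24 (case x) by 10 (case y), 38 high. Origin at the middle of its foot on the rail, z = 120, at x = 18, y = 45 in the case's frame. Squeeze tab and post together between the two fingers from above, closing along the case's y: outside width 40 engaged, 24 fully squeezed. The post does not move.
- tab2: Sliding tab of catch 2, same shape and motion as tab1.
- post2: Fixed post of catch 2, same as post1, at x = 18, y = -70 in the case's frame.
- bottle: Amber pump bottle, round body 48 in diameter up to z = 82, then a narrow neck and pump head, 124 high in all, the pump head reaching 16 to one side; mass about 0.18 kg. Origin at the centre of its underside. Starts upright in front of the gate, in its way.
- tray_empty (a point): Middle of the floor (z = 5) of the empty half of the tray, a white shallow fixed tray 140 (its x) by 190 (its y), 25 high, parted across y by a 5 mm wall; each half is 130 by about 87 inside. The axes are the tray's. The other half, 95 away along the tray's -y, holds a small white jar 38 high.
- jar: Small white lidded jar, 56 in diameter, 38 high, in the other half of the tray; to be left alone. Origin at the centre of its underside.
- palette: Flat black face-paint palette, 120 by 180, 14 high; to be left alone. Origin at the centre of its underside.
- tub: Round lidded tub, 84 in diameter, 48 high; to be left alone. Origin at the centre of its underside.
- lipstick: Upright lipstick, 20 in diameter, 70 high, by the case's free-end corner; to be left alone. Origin at the centre of its underside.
- concealer: Small upright bottle, 26 in diameter, 70 high, by the case's hinge corner; to be left alone. Origin at the centre of its underside.
- brush: Make-up brush lying flat, 180 long; to be left alone. Origin at the centre of its underside.
- puff: Round white compact, 70 in diameter, 14 high; to be left alone. Origin at the centre of its underside.
Mind the look-alikes: they are no part of the job. What is shaped like the part that bears tray_empty but orange is not meant.

How it is judged:
On the way, in this order (a step that is already met when the one before it is completed fails the run):
1. the pump bottle stands upright in the empty half of the tray (x of bottle in the frame of tray_empty between -0.045 and 0.045 m and y of bottle in the frame of tray_empty between -0.024 and 0.024 m and angle between bottle's own z axis and vertical below 0.15 rad and height (world z) of bottle below 0.012 m and linear speed of bottle below 0.05 m/s), for 0.2 s.
2. the catch nearer the hinge is squeezed between the fingers, tab up to post (value of joint catch1 above 0.011 m and contact force between the fingers and tab1 above 1 N and contact force between the fingers and post1 above 1 N), for 0.2 s.
3. the other catch is squeezed in the same way (value of joint catch2 above 0.011 m and contact force between the fingers and tab2 above 1 N and contact force between the fingers and post2 above 1 N), for 0.2 s.
4. the gate is past its detent, pulled by the bar (value of joint gate above 1.1 rad and contact force between the fingers and pull above 0.8 N), for 0.1 s.
At the end, for the whole second after the job is handed in: Gate at 1.35 rad (77 degrees) or more and still (under 0.1 rad/s), fingers bearing on its pull bar (over 0.8 N), both catches released (over 10 mm), bottle upright (within 0.15 rad), at rest on the floor of the tray's empty half, within 45 by 24 mm of its middle (all of step 1 and value of joint gate above 1.35 rad and velocity of joint gate between -0.1 and 0.1 rad/s and contact force between the fingers and pull above 0.8 N and value of joint each of catch1, catch2 above 0.01 m); the arm keeps its last pose, push and grip.
It fails at once if the catch farther from the hinge was moved before the one nearer the hinge was released (value of joint catch2 above 0.007 m and value of joint catch1 below 0.009 m).
It fails at once if the gate was forced while a catch was engaged (value of joint gate above 0.15 rad and value of joint any of catch1, catch2 below 0.007 m).
It fails at once if the bottle was tipped over (angle between bottle's own z axis and vertical above 0.7 rad).
It fails at once if another thing on the table was disturbed (moved more than 40 mm) (distance of any of jar, palette, tub, lipstick, concealer, brush, puff from where it was at the start of the episode above 0.04 m).
It also fails if it takes over 67 s, if anything falls off the work surface, if the arm or the gripper's body presses on something with over 40 N, if the wrist force passes 120 N, or if a joint passes its speed limit or range.

## Working session

There is one attempt and no reset: what is moved stays moved. The work goes in short steps, Python scripts to look and compute and a tool call to move; the robot and the scene stay as the last step left them, time stands still between calls to the robot, and variables do not carry over. Pictures are saved under pics/ and viewed, at most 10 in all, crops included, and the job is handed in when it is done.

Besides the shell and the picture viewer there is one more tool, called as name(argument=value, ...), one argument or row to a line, values as JSON. jog_arm: Moves the arm, as the interface text tells. Shifts and turns lie within -1 to 1; 1 stands for 0.2 m of shift or 2 pi rad of turn. Its arguments: {"type":"object","properties":{"slide":{"type":"array"},"rot":{"type":"array"},"jaw":{"type":"number"}},"required":["slide","rot"]}

```bash
mkdir -p pics
python3 - <<'E'
from bench import readout, eyes
import cv2
print(readout.observe())
for n in ("scene","side","wrist"):
    print(n,eyes.camera_info(n)); cv2.imwrite(f"pics/{n}0.png",cv2.resize(eyes.capture(n)[:,:,::-1],(800,600),interpolation=cv2.INTER_CUBIC))
E
```

```text
{'clock': 0.0, 'q': array([-0.09919046,  0.33389532,  0.03988141,  1.46626954, -0.01340071,
        1.3433355 , -0.05850592]), 'dq': array([ 7.13634072e-04,  1.62764308e-03, -6.79734841e-04,  3.04706611e-04,
       -1.68355856e-03,  2.18614449e-03, -9.00418282e-05]), 'joint_efforts': array([ 4.63630895e-04, -6.58554840e+01,  1.36586554e+00, -4.05554795e+01,
        1.68904377e-02,  1.27170872e-02, -1.99809978e-05]), 'eef_pos': array([ 6.49815968e-01, -2.05741123e-05,  4.03832076e-01]), 'orientation': array([ 7.07120692e-01,  7.07092393e-01, -6.18810841e-04, -5.39290845e-04]), 'wrist_force': array([-0.47745902, -0.19076233,  0.10430442]), 'wrist_torque': array([-0.00567526, -0.04690771,  0.01869311]), 'grasp_force': 0.0, 'opening': 0.08532751841267562}
scene {'fov_y': 42.19727560512499, 'cx': 283.93236307096066, 'cy': 216.09699365708082, 'origin': array([ 1.29878106, -0.78580944,  1.00725091]), 'orientation': array([0.40587752, 0.17694184, 0.35835112, 0.8219121 ])}
side {'fov_y': 56.874006380788764, 'cx': 281.8768684134368, 'cy': 207.35433028132795, 'origin': array([ 0.15848234, -0.62013064,  0.84613872]), 'orientation': array([ 0.37418585, -0.07958255, -0.21357673,  0.89890853])}
wrist {'fov_y': 66.19406076613777, 'cx': 284.4197711450583, 'cy': 211.87468346158002, 'origin': array([0.65006832, 0.0719972 , 0.37281434]), 'orientation': array([-1.42851839e-01,  2.77705651e-04,  5.19796958e-04,  9.89743909e-01])}
```

View pics/scene0.png

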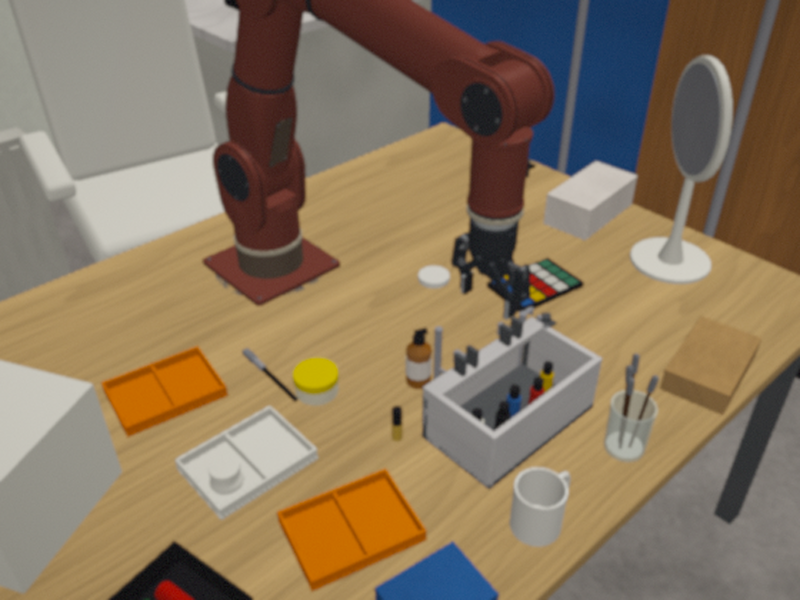

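View pics/side0.png

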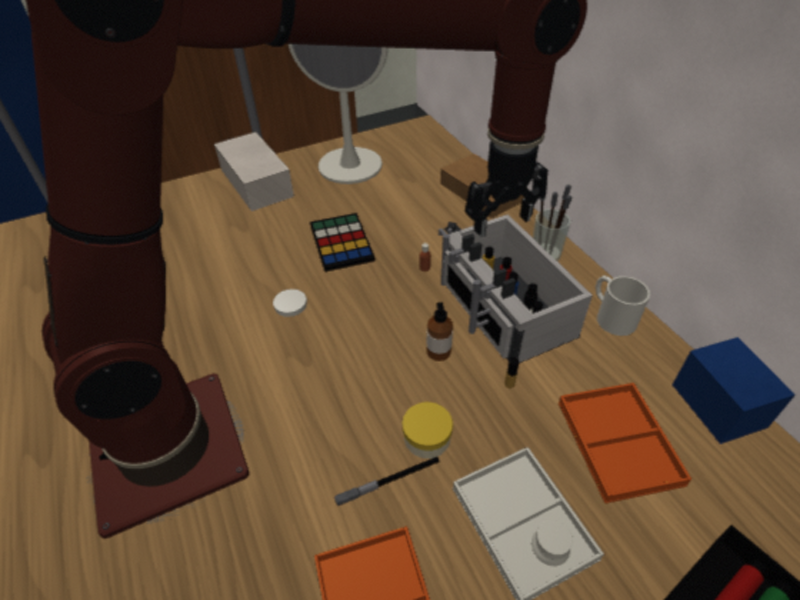

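View pics/wrist0.png

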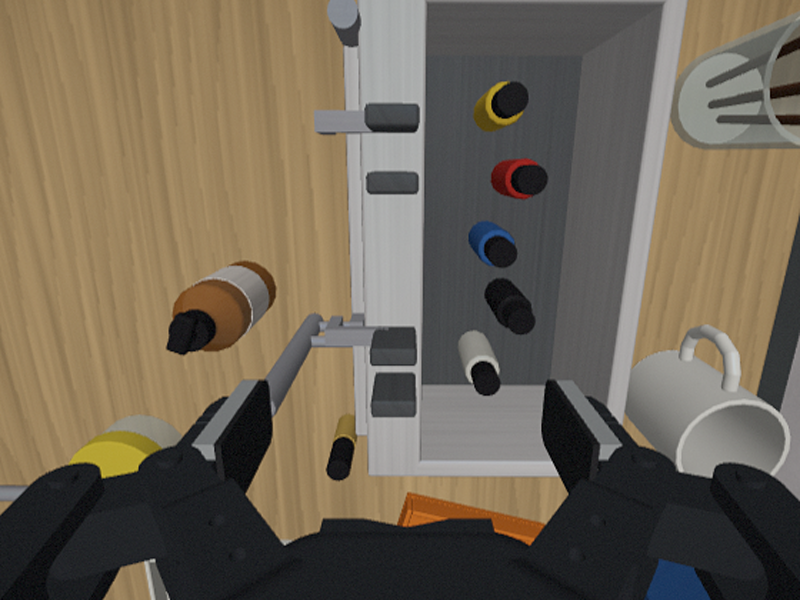

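Scene: the white tray has rim corners at about (178,462), (268,409), (317,452) and (222,511), with its empty half at upper right; the bottle is at (418,360). Side: the tray corners are (455,487), (528,451) and (601,552), the bottle base is near (439,352), and the pull bar top is near (476,287). Wrist: post1 is at (392,182), tab1 at (392,117), post2 at (393,393), tab2 at (393,345), the bar top at about (255,385) and the bottle base at about (250,290).

```bash
cat > h.py <<'E'
import numpy as np, cv2
from bench import readout, eyes
from scipy.spatial.transform import Rotation as R
def ray(info,uv,s=800/560):
    u,v=(np.array(uv,float)+.5)/s-.5
    f=210/np.tan(np.radians(info["fov_y"]/2))
    d=R.from_quat(info["orientation"]).apply([(u-info["cx"])/f,-(v-info["cy"])/f,-1])
    return np.array(info["origin"]),d
def onz(info,uv,z,s=800/560):
    o,d=ray(info,uv,s); return o+d*(z-o[2])/d[2]
def pix(info,p,s=800/560):
    f=210/np.tan(np.radians(info["fov_y"]/2))
    c=R.from_quat(info["orientation"]).inv().apply(np.array(p)-info["origin"])
    u=info["cx"]-f*c[0]/c[2]; v=info["cy"]+f*c[1]/c[2]
    return (np.array([u,v])+.5)*s-.5
E
python3 - <<'E'
from h import *
np.set_printoptions(precision=4,suppress=True)
I={n:eyes.camera_info(n) for n in("scene","side","wrist")}
for n,l,uv,z in [("scene","trayL",(178,462),.025),("scene","trayT",(268,409),.025),("scene","trayR",(317,452),.025),("scene","trayB",(222,511),.025),
 ("scene","div1",(225,433),.025),("scene","div2",(265,480),.025),
 ("side","trayNW",(455,487),.025),("side","NE",(528,451),.025),("side","SE",(601,552),.025),("side","div",(490,537),.025),("side","div",(565,505),.025),
 ("wrist","post1",(392,179),.158),("wrist","post2",(393,384),.158),("wrist","tab1",(392,113),.158),("wrist","tab2",(393,337),.158),
 ("wrist","bar bottom",(316,320),.042),("wrist","pumptop",(195,330),.124),("wrist","bodybase",(250,285),.0),
 ("scene","bottlebase",(418,380),0),("side","bottlebase",(439,350),0),("scene","pump",(420,334),.124),("side","pumptop",(440,308),.124),
 ("scene","bartop",(438,330),.175),("side","bartop",(477,286),.175),("wrist","casefrontcorner",(370,474),.12),("wrist","caseback",(680,2),.12)]:
    print(n,l,onz(I[n],uv,z))
E
```

```text
scene trayL [ 0.4075 -0.4719  0.025 ]
scene trayT [ 0.4065 -0.2917  0.025 ]
scene trayR [ 0.5464 -0.2901  0.025 ]
scene trayB [ 0.5426 -0.4726  0.025 ]
scene div1 [ 0.4043 -0.3794  0.025 ]
scene div2 [ 0.5369 -0.3884  0.025 ]
side trayNW [ 0.3962 -0.2917  0.025 ]
side NE [ 0.5335 -0.2918  0.025 ]
side SE [ 0.5327 -0.47    0.025 ]
side div [ 0.4031 -0.3811  0.025 ]
side div [ 0.5303 -0.3916  0.025 ]
wrist post1 [0.6434 0.0669 0.158 ]
wrist post2 [ 0.6431 -0.0348  0.158 ]
wrist tab1 [0.6437 0.0946 0.158 ]
wrist tab2 [ 0.6433 -0.0091  0.158 ]
wrist bar bottom [ 0.5814 -0.0392  0.042 ]
wrist pumptop [ 0.5287 -0.0177  0.124 ]
wrist bodybase [ 0.5193 -0.0225  0.    ]
scene bottlebase [ 0.5137 -0.025   0.    ]
side bottlebase [ 0.5179 -0.022   0.    ]
scene pump [ 0.525  -0.0324  0.124 ]
side pumptop [ 0.5141 -0.0251  0.124 ]
scene bartop [ 0.5828 -0.0461  0.175 ]
side bartop [ 0.5719 -0.0502  0.175 ]
wrist casefrontcorner [ 0.6267 -0.1174  0.12  ]
wrist caseback [0.7812 0.1482 0.12  ]
```

Run:
```python
import cv2,numpy as np
s=cv2.imread("pics/scene0.png");d=cv2.imread("pics/side0.png");w=cv2.imread("pics/wrist0.png")
f=lambda im,x,y,w_,h,W,H:cv2.resize(im[y:y+h,x:x+w_],(W,H),interpolation=cv2.INTER_CUBIC)
a=np.hstack([f(s,395,310,130,98,400,300),f(d,405,220,140,150,400,300)])
b=np.hstack([f(s,170,395,160,120,400,300),f(d,440,440,180,160,400,300)])
cv2.imwrite("pics/crop1.png",np.vstack([a,b]))
```

```text
(no output)
```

View pics/crop1.png

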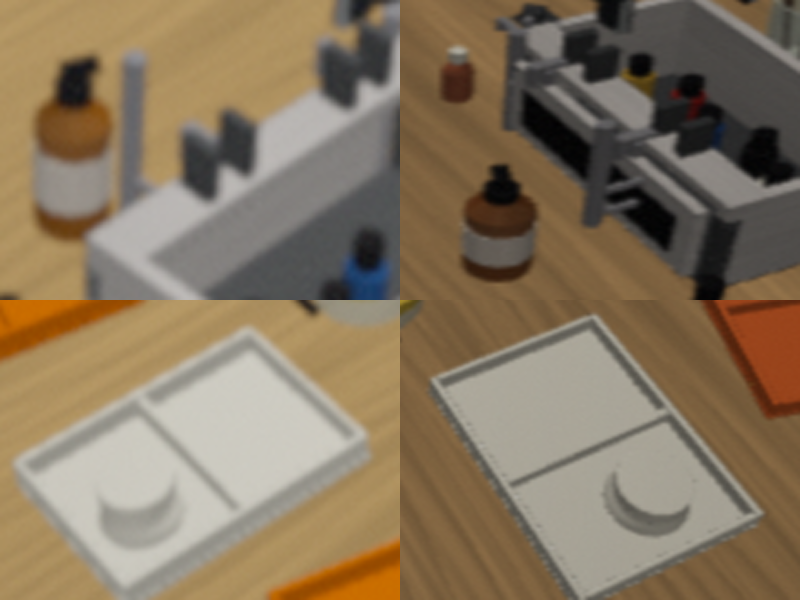

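Run:
```python
import cv2,numpy as np
w=cv2.imread("pics/wrist0.png")
f=lambda im,x,y,s,W,H:cv2.resize(im[y:y+H//s,x:x+W//s],(W,H),interpolation=cv2.INTER_CUBIC)
cv2.imwrite("pics/crop2.png",np.hstack([f(w,310,0,3,400,600),f(w,300,300,3,400,600)]))
```

```text
(no output)
```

View pics/crop2.png

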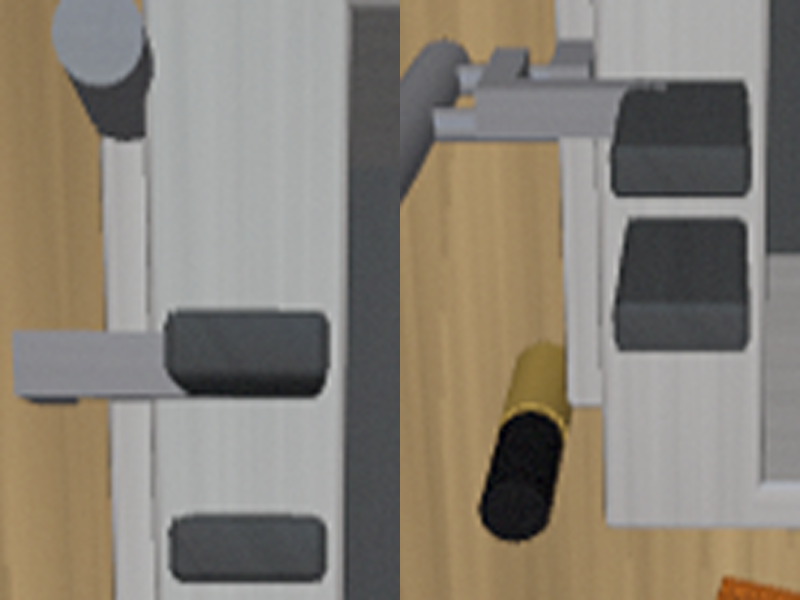

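Posts and tabs (wrist view): the light lower bands of the catch-2 blocks are their tops. That puts post2's top at (394,408.7), tab2's at (393.7,357), post1's at (392.7,182), tab1's at (392.3,114) and the case's front corner at (369,475). I'll fit lens distortion and poses jointly.

```bash
cat > fit.py <<'E'
from h import *
from scipy.optimize import least_squares
np.set_printoptions(precision=4,suppress=True)
I={n:eyes.camera_info(n) for n in("scene","side","wrist")}
def pixd(n,p,k):
    i=I[n]; f=210/np.tan(np.radians(i["fov_y"]/2))
    c=R.from_quat(i["orientation"]).inv().apply(np.array(p)-i["origin"])
    x,y=-c[0]/c[2],c[1]/c[2]; g=1+k*(x*x+y*y)
    return (np.array([i["cx"]+f*x*g,i["cy"]+f*y*g])+.5)/.7-.5
C=[("wrist",(18,45,158),(392.7,182.3)),("wrist",(18,-70,158),(394,408.7)),("wrist",(18,75,158),(392.3,114)),("wrist",(18,-40,158),(393.7,357)),
("wrist",(0,-140,120),(369,475)),("wrist",(160,140,120),(682,2)),("wrist",(-40,-60,42),(316,322)),
("scene",(0,-140,120),(424.2,387.8)),("scene",(160,140,120),(601,357)),("scene",(-40,-60,175),(438.5,328.6)),("scene",(160,-140,120),(490,434)),
("side",(-40,-60,175),(475.7,284)),("side",(0,-140,120),(522,325)),("side",(160,-140,120),(588,299))]
T=[("scene",(-70,95,25),(269.6,406.2)),("scene",(70,95,25),(317.2,449)),("scene",(70,-95,25),(220,512)),("scene",(-70,-95,25),(176,460.2)),
("side",(-70,95,25),(454.4,482.7)),("side",(70,95,25),(527.8,448.5)),("side",(70,-95,25),(603.4,553.6)),("side",(-70,-95,25),(521.9,600))]
K=dict(scene=0,side=1,wrist=2)
def w(p,t):
    c,s=np.cos(t[2]),np.sin(t[2]); x,y,z=np.array(p)/1000
    return [t[0]+c*x-s*y,t[1]+s*x+c*y,z]
def res(v):
    return np.ravel([pixd(n,w(p,v[3:6]),v[K[n]])-u for n,p,u in C]+[pixd(n,w(p,v[6:9]),v[K[n]])-u for n,p,u in T])
r=least_squares(res,[0,0,0,.63,.02,0,.475,-.38,0],loss="soft_l1",x_scale=.01)
print(r.x)
for o,e in zip(C+T,res(r.x).reshape(-1,2)): print(o[0],o[1],e)
k=r.x[:3]
def unz(n,uv,z): return least_squares(lambda q:pixd(n,[q[0],q[1],z],k[K[n]])-uv,[.55,-.05]).x
for l,n,uv,z in [("base","scene",(418,383),0),("base","side",(440,354),0),("body","wrist",(250,285),0),("shoulder","wrist",(210,315),.082),("bodytop","scene",(418.5,350),.082),("bodytop","side",(439.5,322),.082)]:
    print(l,n,unz(n,uv,z))
E
python3 fit.py
```

```text
[-0.1211 -0.037  -0.076   0.6254  0.0203 -0.0127  0.4677 -0.3825 -0.0154]
wrist (18, 45, 158) [0.6644 1.4618]
wrist (18, -70, 158) [-1.8637  1.1289]
wrist (18, 75, 158) [1.5483 0.2321]
wrist (18, -40, 158) [-1.3232  0.0994]
wrist (0, -140, 120) [-3.0822  0.0304]
wrist (160, 140, 120) [-5.4994 -2.1223]
wrist (-40, -60, 42) [ 4.5442 -2.0233]
scene (0, -140, 120) [-1.1796 -1.8361]
scene (160, 140, 120) [1.4598 1.1754]
scene (-40, -60, 175) [3.1543 0.1827]
scene (160, -140, 120) [3.6598 4.2829]
side (-40, -60, 175) [ 4.1355 -4.1685]
side (0, -140, 120) [-1.5659 -1.5442]
side (160, -140, 120) [ 4.6234 -4.1973]
scene (-70, 95, 25) [-0.7847 -1.2867]
scene (70, 95, 25) [-1.6595 -0.6219]
scene (70, -95, 25) [-0.6284 -4.4015]
scene (-70, -95, 25) [-0.2764 -2.9069]
side (-70, 95, 25) [ 0.3137 -0.2146]
side (70, 95, 25) [ 1.3297 -1.2104]
side (70, -95, 25) [ 0.9385 -0.5426]
side (-70, -95, 25) [ 0.7395 -0.4479]
base scene [ 0.52   -0.0309]
base side [ 0.5148 -0.0318]
body wrist [ 0.5181 -0.0224]
shoulder wrist [ 0.5176 -0.0224]
bodytop scene [ 0.5198 -0.0306]
bodytop side [ 0.5165 -0.0216]
```

jog_arm(
  slide=[
    [-0.02, -0.12, 0.06],
    [-0.05, -0.26, 0.12],
    [-0.08, -0.4, 0.2],
    [-0.11, -0.55, 0.27],
    [-0.13, -0.66, 0.32],
  ],
  rot=[
    [0, 0, -0.022],
    [0, 0, -0.045],
    [0, 0, -0.068],
    [0, 0, -0.091],
    [0, 0, -0.114],
  ],
)

```text
clock: 0.65
eef_pos: [0.516, -0.0265, 0.3395]
orientation: [0.412, 0.911, -0.0, -0.001]
wrist_force: [-0.0, -0.6, 0.7]
opening: 0.0852
grasp_force: 0.0
```

jog_arm(
  slide=[
    [0, 0, 0],
    [0, 0, 0],
    [0, 0, 0],
    [0, 0, 0],
    [0, 0, 0],
  ],
  rot=[
    [0, 0, -0.022],
    [0, 0, -0.045],
    [0, 0, -0.068],
    [0, 0, -0.091],
    [0, 0, -0.114],
  ],
)

```text
clock: 1.15
eef_pos: [0.5178, -0.0261, 0.3405]
orientation: [0.066, 0.998, -0.0, -0.0]
wrist_force: [0.9, 0.5, -0.8]
opening: 0.0856
grasp_force: 0.0
```

jog_arm(
  slide=[
    [0, 0, 0],
    [0, 0, 0],
    [0, 0, 0],
    [0, 0, 0],
    [0, 0, 0],
  ],
  rot=[
    [0, 0, -0.01],
    [0, 0, -0.02],
    [0, 0, -0.02],
    [0, 0, -0.02],
    [0, 0, -0.02],
  ],
)

```text
clock: 1.65
eef_pos: [0.5179, -0.026, 0.3407]
orientation: [0.007, 1.0, -0.0, -0.0]
wrist_force: [-0.2, 0.3, -0.2]
opening: 0.0856
grasp_force: 0.0
```

Run:
```python
from h import *
s=readout.observe();print(s["clock"],s["eef_pos"],R.from_quat(s["orientation"]).as_matrix().round(4),s["q"])
i=eyes.camera_info("wrist");print(i)
im=cv2.resize(eyes.capture("wrist")[:,:,::-1],(800,600),interpolation=cv2.INTER_CUBIC);cv2.imwrite("pics/w1.png",im)
```

```text
1.65 [ 0.5179394  -0.02602276  0.34065121] [[-9.999e-01  1.410e-02 -1.000e-04]
 [ 1.410e-02  9.999e-01 -0.000e+00]
 [ 1.000e-04 -0.000e+00 -1.000e+00]] [ 0.04987885  0.11868018 -0.09184064  1.86187902  0.01185925  1.16169781
  1.51068102]
{'fov_y': 66.19406076613777, 'cx': 284.4197711450583, 'cy': 211.87468346158002, 'origin': array([ 0.44641676, -0.02479027,  0.3095659 ]), 'orientation': array([-0.10183472, -0.1002955 ,  0.69526391,  0.70439946])}
```

View pics/w1.png

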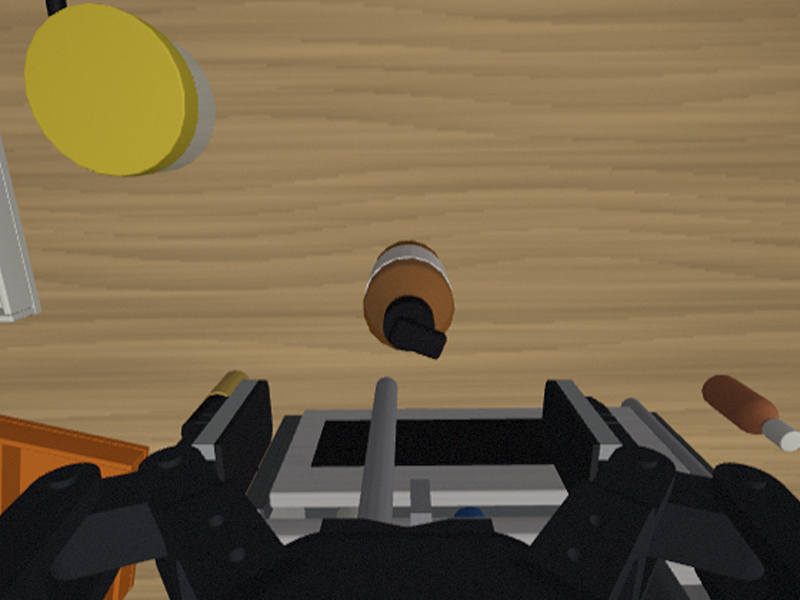

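Wrist: the bottle shoulder is centred near (409,303) and lies between the fingers laterally. The bar foot is at (388,383).

```bash
cat >> fit.py <<'E'
print("--")
print("shoulder",unz("wrist",(409.5,303),.075),"neck",unz("wrist",(409,318),.10),"L",unz("wrist",(364,303),.075),"R",unz("wrist",(454,303),.075),"barfoot",unz("wrist",(386,379),.042))
E
sed -i 's/^I={.*/I0={n:eyes.camera_info(n) for n in("scene","side","wrist")}\nI={**I0,"wrist":{**I0["wrist"],"origin":np.array([0.65006832, 0.0719972 , 0.37281434]),"orientation":np.array([-1.42851839e-01,  2.77705651e-04,  5.19796958e-04,  9.89743909e-01])}}/; s/^print("--")/I=I0;print("--")/' fit.py; python3 fit.py | sed -n '/--/,$p'
```

```text
--
shoulder [ 0.5157 -0.0242] neck [ 0.5158 -0.0246] L [ 0.5154 -0.0484] R [ 0.516  -0.0005] barfoot [ 0.5759 -0.0397]
```

jog_arm(
  slide=[
    [0.01, 0.007, 0.1],
    [0.01, 0.007, 0.23],
    [0.01, 0.007, 0.36],
    [0.01, 0.007, 0.48],
    [0.01, 0.007, 0.553],
  ],
  rot=[
    [0, 0, 0],
    [0, 0, 0],
    [0, 0, 0],
    [0, 0, 0],
    [0, 0, 0],
  ],
)

```text
clock: 2.2
eef_pos: [0.5154, -0.0246, 0.2283]
orientation: [0.007, 1.0, -0.0, -0.001]
wrist_force: [-0.1, -0.8, -0.1]
opening: 0.0855
grasp_force: 0.0
```

jog_arm(
  slide=[
    [0, 0, 0],
    [0, 0, 0],
    [0, 0, 0],
    [0, 0, 0],
    [0, 0, 0],
  ],
  rot=[
    [0, 0, 0],
    [0, 0, 0],
    [0, 0, 0],
    [0, 0, 0],
    [0, 0, 0],
  ],
  jaw=1,
)

```text
clock: 2.7
eef_pos: [0.5167, -0.0247, 0.2316]
orientation: [0.006, 1.0, -0.0, 0.001]
wrist_force: [-0.2, -1.4, 6.2]
opening: 0.0464
grasp_force: 62.2
```

jog_arm(
  slide=[
    [0, 0, 0],
    [0, 0, 0],
    [0, 0, 0],
    [0, 0, 0],
    [0, 0, 0],
  ],
  rot=[
    [0, 0, 0],
    [0, 0, 0],
    [0, 0, 0],
    [0, 0, 0],
    [0, 0, 0],
  ],
)

```text
clock: 3.2
eef_pos: [0.5167, -0.0247, 0.2316]
orientation: [0.006, 1.0, -0.0, 0.001]
wrist_force: [-0.9, 0.3, 7.4]
opening: 0.0461
grasp_force: 62.2
```

jog_arm(
  slide=[
    [0, 0, -0.06],
    [0, 0, -0.15],
    [0, 0, -0.27],
    [0, 0, -0.38],
    [0, 0, -0.45],
  ],
  rot=[
    [0, 0, 0],
    [0, 0, 0],
    [0, 0, 0],
    [0, 0, 0],
    [0, 0, 0],
  ],
)

```text
clock: 3.7
eef_pos: [0.5161, -0.0245, 0.3225]
orientation: [0.006, 1.0, 0.0, 0.001]
wrist_force: [-0.4, -0.3, -2.0]
opening: 0.0462
grasp_force: 61.9
```

jog_arm(
  slide=[
    [0.01, -0.06, 0],
    [0.03, -0.2, 0],
    [0.06, -0.38, 0],
    [0.09, -0.58, 0],
    [0.11, -0.77, 0],
  ],
  rot=[
    [0, 0, 0],
    [0, 0, 0],
    [0, 0, 0],
    [0, 0, 0],
    [0, 0, 0],
  ],
)

```text
clock: 4.2
eef_pos: [0.4906, -0.1807, 0.319]
orientation: [0.007, 1.0, -0.0, -0.001]
wrist_force: [1.1, 0.9, -2.1]
opening: 0.0459
grasp_force: 61.9
```

jog_arm(
  slide=[
    [0.03, -0.2, 0],
    [0.06, -0.4, 0],
    [0.08, -0.59, 0],
    [0.1, -0.73, 0],
    [0.11, -0.78, 0],
  ],
  rot=[
    [0, 0, 0],
    [0, 0, 0],
    [0, 0, 0],
    [0, 0, 0],
    [0, 0, 0],
  ],
)

```text
clock: 4.7
eef_pos: [0.4657, -0.3379, 0.3188]
orientation: [0.009, 1.0, -0.0, -0.001]
wrist_force: [0.3, 0.5, -1.0]
opening: 0.0459
grasp_force: 62.0
```

Run:
```python
from h import *
s=readout.observe();print(s["clock"],s["eef_pos"],s["opening"],s["q"],s["wrist_force"])
print(eyes.camera_info("wrist"))
a=eyes.capture("wrist")[:,:,::-1];b=eyes.capture("side")[:,:,::-1];c=eyes.capture("scene")[:,:,::-1]
cv2.imwrite("pics/w2.png",np.hstack([cv2.resize(a,(400,300)),cv2.resize(b[220:420,240:440],(400,300))]))
cv2.imwrite("pics/w2b.png",np.vstack([np.hstack([cv2.resize(a,(400,300)),cv2.resize(b[210:420,220:500],(400,300))]),np.hstack([cv2.resize(c[210:420,70:350],(400,300)),cv2.resize(a[:210,140:420],(400,300))])]))
```

```text
4.7 [ 0.46570529 -0.33794011  0.31884657] 0.04587449396466979 [ 0.41880547  0.24386011  0.15222456  1.76527363 -0.03824578  1.13712626
  2.13605177] [ 0.32645816  0.54209194 -1.01785058]
{'fov_y': 66.19406076613777, 'cx': 284.4197711450583, 'cy': 211.87468346158002, 'origin': array([ 0.39412403, -0.3364904 ,  0.28791355]), 'orientation': array([-0.10146784, -0.09908024,  0.69421051,  0.7056622 ])}
```

View pics/w2b.png

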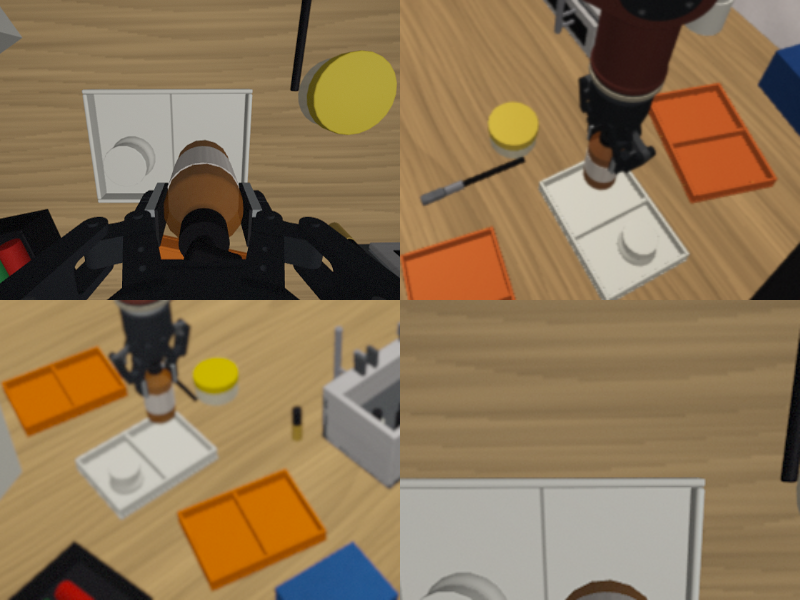

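The bottle is held upright over the tray's empty half. In the wrist view the tray's outer corners are (504,180) and (167,180), the divider's end is at (343,187), and the far-left corner is at (199,404).

```bash
cat >> fit.py <<'E'
for u in [(504,180),(167,180),(343,187),(199,405)]: print(unz("wrist",u,.025))
E
python3 fit.py | sed -n '/--/,$p'|tail -4
```

```text
[ 0.4025 -0.2784]
[ 0.3988 -0.4685]
[ 0.4054 -0.3682]
[ 0.5408 -0.4697]
```

jog_arm(
  slide=[
    [-0.01, 0.02, 0.06],
    [-0.03, 0.055, 0.16],
    [-0.03, 0.055, 0.28],
    [-0.03, 0.055, 0.36],
    [-0.03, 0.055, 0.4],
  ],
  rot=[
    [0, 0, 0],
    [0, 0, 0],
    [0, 0, 0],
    [0, 0, 0],
    [0, 0, 0],
  ],
)

```text
clock: 5.35
eef_pos: [0.4743, -0.3207, 0.2377]
orientation: [0.005, 1.0, 0.001, -0.001]
wrist_force: [0.2, -1.4, -1.5]
opening: 0.0461
grasp_force: 61.9
```

jog_arm(
  slide=[
    [0, 0, 0],
    [0, 0, 0],
    [0, 0, 0.005],
    [0, 0, 0.01],
    [0, 0, 0.01],
  ],
  rot=[
    [0, 0, 0],
    [0, 0, 0],
    [0, 0, 0],
    [0, 0, 0],
    [0, 0, 0],
  ],
)

```text
clock: 5.85
eef_pos: [0.4743, -0.3231, 0.2385]
orientation: [0.006, 1.0, -0.0, 0.0]
wrist_force: [-0.5, 1.5, -1.9]
opening: 0.0461
grasp_force: 62.0
```

jog_arm(
  slide=[
    [0.01, -0.01, 0.005],
    [0.015, -0.02, 0.01],
    [0.015, -0.02, 0.015],
    [0.015, -0.02, 0.02],
    [0.015, -0.02, 0.02],
  ],
  rot=[
    [0, 0, 0],
    [0, 0, 0],
    [0, 0, 0],
    [0, 0, 0],
    [0, 0, 0],
  ],
)

```text
clock: 6.35
eef_pos: [0.4716, -0.327, 0.2365]
orientation: [0.006, 1.0, 0.0, 0.001]
wrist_force: [-5.9, 6.1, 21.2]
opening: 0.0464
grasp_force: 64.1
```

jog_arm(
  slide=[
    [0, 0, -0.008],
    [0, 0, -0.008],
    [0, 0, -0.008],
    [0, 0, -0.008],
    [0, 0, -0.008],
  ],
  rot=[
    [0, 0, 0],
    [0, 0, 0],
    [0, 0, 0],
    [0, 0, 0],
    [0, 0, 0],
  ],
)

```text
clock: 6.85
eef_pos: [0.4714, -0.3274, 0.2366]
orientation: [0.006, 1.0, -0.0, 0.001]
wrist_force: [-2.0, 2.3, 8.1]
opening: 0.0465
grasp_force: 62.8
```

jog_arm(
  slide=[
    [0, 0, 0],
    [0, 0, 0],
    [0, 0, 0],
    [0, 0, 0],
    [0, 0, 0],
  ],
  rot=[
    [0, 0, 0],
    [0, 0, 0],
    [0, 0, 0],
    [0, 0, 0],
    [0, 0, 0],
  ],
  jaw=0,
)

```text
clock: 7.35
eef_pos: [0.4711, -0.327, 0.2356]
orientation: [0.006, 1.0, 0.0, -0.0]
wrist_force: [0.4, 0.9, 0.4]
opening: 0.0853
grasp_force: 0.0
```

jog_arm(
  slide=[
    [0, 0, -0.03],
    [0, 0, -0.1],
    [0, 0, -0.25],
    [0, 0, -0.42],
    [0, 0, -0.6],
  ],
  rot=[
    [0, 0, 0],
    [0, 0, 0],
    [0, 0, 0],
    [0, 0, 0],
    [0, 0, 0],
  ],
)

```text
clock: 7.85
eef_pos: [0.4709, -0.327, 0.358]
orientation: [0.006, 1.0, -0.0, 0.0]
wrist_force: [1.1, -0.9, -0.3]
opening: 0.0857
grasp_force: 0.0
```

Run:
```python
from h import *
s=readout.observe();print(s["clock"],s["eef_pos"],R.from_quat(s["orientation"]).as_rotvec(),s["q"])
a=eyes.capture("wrist")[:,:,::-1];b=eyes.capture("side")[:,:,::-1]
cv2.imwrite("pics/w3.png",np.hstack([cv2.resize(a,(400,300)),cv2.resize(b[210:420,220:500],(400,300))]))
```

```text
7.85 [ 0.470941   -0.32695788  0.35803173] [ 1.98764565e-02  3.14128311e+00 -3.69736095e-04] [ 0.40197618  0.20668374  0.14620857  1.72557029 -0.03186376  1.21131712
  2.1144599 ]
```

View pics/w3.png

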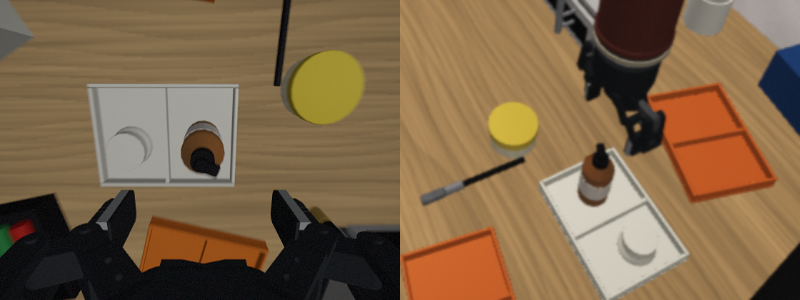

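The bottle stands upright in the empty half and nothing else was disturbed. Next is hovering over catch 1.

jog_arm(
  slide=[
    [-0.03, 0.1, -0.03],
    [-0.1, 0.3, -0.06],
    [-0.19, 0.53, -0.06],
    [-0.29, 0.77, -0.06],
    [-0.4, 1.0, -0.06],
  ],
  rot=[
    [0, 0, 0],
    [0, 0, 0],
    [0, 0, 0],
    [0, 0, 0],
    [0, 0, 0],
  ],
)

```text
clock: 8.45
eef_pos: [0.5525, -0.129, 0.3688]
orientation: [0.007, 1.0, -0.0, 0.001]
wrist_force: [-0.2, -0.7, -0.1]
opening: 0.0858
grasp_force: 0.0
```

jog_arm(
  slide=[
    [-0.11, 0.24, 0],
    [-0.22, 0.48, 0],
    [-0.33, 0.72, 0],
    [-0.41, 0.92, 0],
    [-0.44, 1.0, 0],
  ],
  rot=[
    [0, 0, 0],
    [0, 0, 0],
    [0, 0, 0],
    [0, 0, 0],
    [0, 0, 0],
  ],
)

```text
clock: 8.95
eef_pos: [0.6434, 0.0743, 0.368]
orientation: [0.003, 1.0, 0.001, 0.0]
wrist_force: [-0.3, 0.0, -0.2]
opening: 0.0855
grasp_force: 0.0
```

Run:
```python
from h import *
s=readout.observe();print(s["clock"],s["eef_pos"],R.from_quat(s["orientation"]).as_rotvec(),s["q"])
print(eyes.camera_info("wrist"))
a=eyes.capture("wrist")[:,:,::-1]
cv2.imwrite("pics/w4.png",cv2.resize(a,(800,600),interpolation=cv2.INTER_CUBIC))
```

```text
8.95 [0.64343837 0.07430563 0.36802602] [0.01009575 3.14121965 0.0042986 ] [-0.09551063  0.35299111 -0.11254137  1.51413385  0.03786183  1.27581832
  1.35222412]
{'fov_y': 66.19406076613777, 'cx': 284.4197711450583, 'cy': 211.87468346158002, 'origin': array([0.5719232 , 0.07507392, 0.33691661]), 'orientation': array([-0.10067763, -0.10183187,  0.69780662,  0.70182633])}
```

View pics/w4.png

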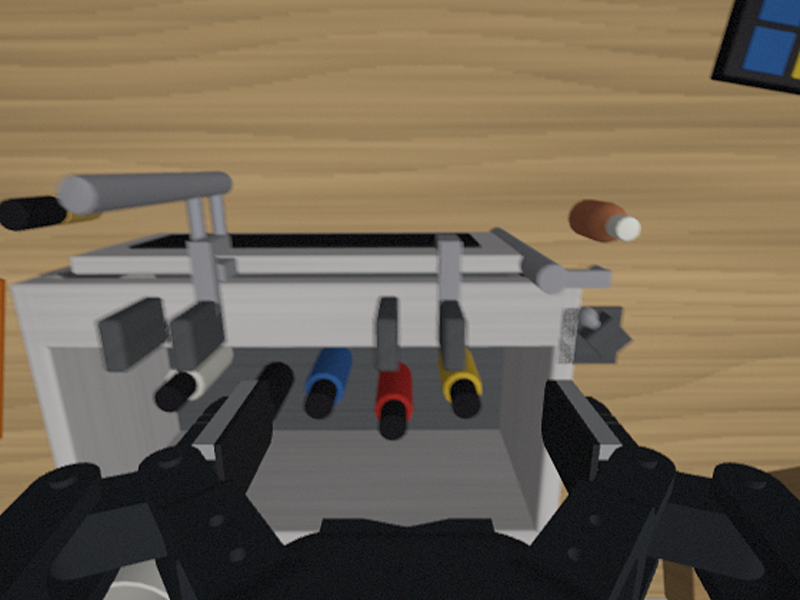

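Wrist: post1's top is near (387,349), tab1's near (455,349), post2's near (115,348), tab2's near (187,348), and the bar top is at (80,193).

```bash
cat >> fit.py <<'E'
for u,z in [((387,349),.158),((455,349),.158),((115,348),.158),((187,348),.158),((80,193),.175),((15,284),.12)]: print(u,unz("wrist",u,z))
E
python3 fit.py | tail -6;python3 -c "
from bench import readout;s=readout.observe();print(s['eef_pos'],s['orientation'])"
```

```text
(387, 349) [0.6449 0.0681]
(455, 349) [0.645  0.0965]
(115, 348) [ 0.6445 -0.0494]
(187, 348) [ 0.6444 -0.017 ]
(80, 193) [ 0.5783 -0.0402]
(15, 284) [ 0.6249 -0.1257]
[0.6435723  0.07535642 0.36779511] [2.57294184e-03 9.99995470e-01 1.55984796e-03 8.72541721e-05]
```

jog_arm(
  slide=[
    [-0.005, 0, 0.04],
    [-0.005, 0, 0.12],
    [-0.005, 0, 0.2],
    [-0.005, 0, 0.28],
    [-0.005, 0, 0.33],
  ],
  rot=[
    [0, 0, 0],
    [0, 0, 0],
    [0, 0, 0],
    [0, 0, 0],
    [0, 0, 0],
  ],
)

```text
clock: 9.5
eef_pos: [0.6432, 0.067, 0.2991]
orientation: [0.007, 1.0, -0.0, -0.001]
wrist_force: [-0.7, -0.8, -0.1]
opening: 0.0855
grasp_force: 0.0
```

jog_arm(
  slide=[
    [0, 0, 0],
    [0, 0, 0],
    [0, 0, 0],
    [0, 0, 0],
    [0, 0, 0],
  ],
  rot=[
    [0, 0, 0],
    [0, 0, 0],
    [0, 0, 0],
    [0, 0, 0],
    [0, 0, 0],
  ],
)

```text
clock: 10.0
eef_pos: [0.644, 0.0682, 0.3023]
orientation: [0.006, 1.0, 0.0, 0.0]
wrist_force: [-0.1, 0.2, -0.0]
opening: 0.0853
grasp_force: 0.0
```

jog_arm(
  slide=[
    [0, 0.03, 0],
    [0, 0.03, 0],
    [0, 0.03, 0],
    [0, 0.03, 0],
    [0, 0.03, 0],
  ],
  rot=[
    [0, 0, 0],
    [0, 0, 0],
    [0, 0, 0],
    [0, 0, 0],
    [0, 0, 0],
  ],
)

```text
clock: 10.5
eef_pos: [0.644, 0.074, 0.3017]
orientation: [0.006, 1.0, -0.0, -0.0]
wrist_force: [-1.1, 0.2, 0.8]
opening: 0.0855
grasp_force: 0.0
```

jog_arm(
  slide=[
    [0, 0, 0],
    [0, 0, 0],
    [0, 0, 0],
    [0, 0, 0],
    [0, 0, 0],
  ],
  rot=[
    [0, 0, 0],
    [0, 0, 0],
    [0, 0, 0],
    [0, 0, 0],
    [0, 0, 0],
  ],
  jaw=1,
)

```text
clock: 11.0
eef_pos: [0.6441, 0.072, 0.3029]
orientation: [0.007, 1.0, -0.001, 0.0]
wrist_force: [-4.9, -6.6, 10.2]
opening: 0.022
grasp_force: 63.3
```

jog_arm(
  slide=[
    [0, 0, 0],
    [0, 0, 0],
    [0, 0, 0],
    [0, 0, 0],
    [0, 0, 0],
  ],
  rot=[
    [0, 0, 0],
    [0, 0, 0],
    [0, 0, 0],
    [0, 0, 0],
    [0, 0, 0],
  ],
)

```text
clock: 11.5
eef_pos: [0.6441, 0.072, 0.3029]
orientation: [0.007, 1.0, -0.001, 0.0]
wrist_force: [-4.3, -6.9, 9.2]
opening: 0.0224
grasp_force: 63.1
```

jog_arm(
  slide=[
    [0, 0, 0],
    [0, 0, 0],
    [0, 0, 0],
    [0, 0, 0],
    [0, 0, 0],
  ],
  rot=[
    [0, 0, 0],
    [0, 0, 0],
    [0, 0, 0],
    [0, 0, 0],
    [0, 0, 0],
  ],
  jaw=0,
)

```text
clock: 12.0
eef_pos: [0.644, 0.0742, 0.3016]
orientation: [0.006, 1.0, -0.0, -0.0]
wrist_force: [-0.3, 1.3, -0.9]
opening: 0.0851
grasp_force: 0.0
```

jog_arm(
  slide=[
    [0, 0, -0.05],
    [0, 0, -0.15],
    [0, 0, -0.25],
    [0, 0, -0.3],
    [0, 0, -0.3],
  ],
  rot=[
    [0, 0, 0],
    [0, 0, 0],
    [0, 0, 0],
    [0, 0, 0],
    [0, 0, 0],
  ],
)

```text
clock: 12.5
eef_pos: [0.6444, 0.0742, 0.3638]
orientation: [0.006, 1.0, 0.0, 0.002]
wrist_force: [0.0, -0.3, 0.3]
opening: 0.0851
grasp_force: 0.0
```

jog_arm(
  slide=[
    [0, -0.1, 0],
    [0, -0.25, 0],
    [0, -0.4, 0],
    [0, -0.52, 0],
    [0, -0.585, 0],
  ],
  rot=[
    [0, 0, 0],
    [0, 0, 0],
    [0, 0, 0],
    [0, 0, 0],
    [0, 0, 0],
  ],
)

```text
clock: 13.0
eef_pos: [0.6421, -0.0456, 0.3607]
orientation: [0.008, 1.0, -0.0, -0.001]
wrist_force: [-0.7, 0.7, -0.4]
opening: 0.0855
grasp_force: 0.0
```

jog_arm(
  slide=[
    [0, 0, 0],
    [0, 0, 0],
    [0, 0, 0],
    [0, 0, 0],
    [0, 0, 0],
  ],
  rot=[
    [0, 0, 0],
    [0, 0, 0],
    [0, 0, 0],
    [0, 0, 0],
    [0, 0, 0],
  ],
)

```text
clock: 13.5
eef_pos: [0.6425, -0.0418, 0.3617]
orientation: [0.006, 1.0, 0.0, 0.0]
wrist_force: [-1.1, 0.5, 0.2]
opening: 0.085
grasp_force: 0.0
```

jog_arm(
  slide=[
    [-0.005, -0.005, 0.04],
    [-0.005, -0.005, 0.12],
    [-0.005, -0.005, 0.2],
    [-0.005, -0.005, 0.27],
    [-0.005, -0.005, 0.3],
  ],
  rot=[
    [0, 0, 0],
    [0, 0, 0],
    [0, 0, 0],
    [0, 0, 0],
    [0, 0, 0],
  ],
)

```text
clock: 14.0
eef_pos: [0.6428, -0.0439, 0.2989]
orientation: [0.006, 1.0, 0.0, -0.002]
wrist_force: [-0.7, -0.3, 1.3]
opening: 0.0856
grasp_force: 0.0
```

jog_arm(
  slide=[
    [0, 0, 0],
    [0, 0, 0],
    [0, 0, 0],
    [0, 0, 0],
    [0, 0, 0],
  ],
  rot=[
    [0, 0, 0],
    [0, 0, 0],
    [0, 0, 0],
    [0, 0, 0],
    [0, 0, 0],
  ],
)

```text
clock: 14.5
eef_pos: [0.6436, -0.0439, 0.3022]
orientation: [0.006, 1.0, -0.0, 0.0]
wrist_force: [-0.3, 0.2, -0.4]
opening: 0.0851
grasp_force: 0.0
```

jog_arm(
  slide=[
    [0, 0, 0],
    [0, 0, 0],
    [0, 0, 0],
    [0, 0, 0],
    [0, 0, 0],
  ],
  rot=[
    [0, 0, 0],
    [0, 0, 0],
    [0, 0, 0],
    [0, 0, 0],
    [0, 0, 0],
  ],
  jaw=1,
)

```text
clock: 15.0
eef_pos: [0.6437, -0.0436, 0.3025]
orientation: [0.006, 1.0, 0.0, 0.001]
wrist_force: [-1.9, 2.9, 6.1]
opening: 0.0221
grasp_force: 64.6
```

jog_arm(
  slide=[
    [0, 0, 0],
    [0, 0, 0],
    [0, 0, 0],
    [0, 0, 0],
    [0, 0, 0],
  ],
  rot=[
    [0, 0, 0],
    [0, 0, 0],
    [0, 0, 0],
    [0, 0, 0],
    [0, 0, 0],
  ],
)

```text
clock: 15.5
eef_pos: [0.6437, -0.0436, 0.3025]
orientation: [0.006, 1.0, 0.0, 0.001]
wrist_force: [-1.7, 1.2, 5.6]
opening: 0.0222
grasp_force: 64.5
```

jog_arm(
  slide=[
    [0, 0, 0],
    [0, 0, 0],
    [0, 0, 0],
    [0, 0, 0],
    [0, 0, 0],
  ],
  rot=[
    [0, 0, 0],
    [0, 0, 0],
    [0, 0, 0],
    [0, 0, 0],
    [0, 0, 0],
  ],
  jaw=0,
)

```text
clock: 16.0
eef_pos: [0.6434, -0.0441, 0.3016]
orientation: [0.006, 1.0, -0.0, -0.0]
wrist_force: [-0.9, -0.1, 0.4]
opening: 0.0857
grasp_force: 0.0
```

jog_arm(
  slide=[
    [0, 0, -0.05],
    [0, 0, -0.15],
    [0, 0, -0.25],
    [0, 0, -0.33],
    [0, 0, -0.35],
  ],
  rot=[
    [0, 0, 0],
    [0, 0, 0],
    [0, 0, 0],
    [0, 0, 0],
    [0, 0, 0],
  ],
)

```text
clock: 16.5
eef_pos: [0.6439, -0.0439, 0.3745]
orientation: [0.006, 1.0, -0.0, 0.002]
wrist_force: [0.7, -0.2, 0.7]
opening: 0.0854
grasp_force: 0.0
```

jog_arm(
  slide=[
    [0.08, 0.005, 0],
    [0.18, 0.01, 0],
    [0.26, 0.02, 0],
    [0.31, 0.02, 0],
    [0.31, 0.02, 0],
  ],
  rot=[
    [0, 0, 0],
    [0, 0, 0],
    [0, 0, 0],
    [0, 0, 0],
    [0, 0, 0],
  ],
)

```text
clock: 17.0
eef_pos: [0.5807, -0.0392, 0.3717]
orientation: [0.006, 1.0, -0.0, -0.0]
wrist_force: [1.0, 0.2, 0.5]
opening: 0.0856
grasp_force: 0.0
```

Run:
```python
from h import *
s=readout.observe();print(s["clock"],s["eef_pos"],s["q"])
print(eyes.camera_info("wrist"))
a=eyes.capture("wrist")[:,:,::-1]
cv2.imwrite("pics/w5.png",cv2.resize(a,(800,600),interpolation=cv2.INTER_CUBIC))
```

```text
17.0 [ 0.58074204 -0.03916556  0.37173233] [ 0.04953073  0.2193878  -0.0681437   1.67734807  0.01575851  1.24573595
  1.53617842]
{'fov_y': 66.19406076613777, 'cx': 284.4197711450583, 'cy': 211.87468346158002, 'origin': array([ 0.50922624, -0.03808191,  0.34066282]), 'orientation': array([-0.10175865, -0.10027353,  0.6957823 ,  0.70390155])}
```

View pics/w5.png

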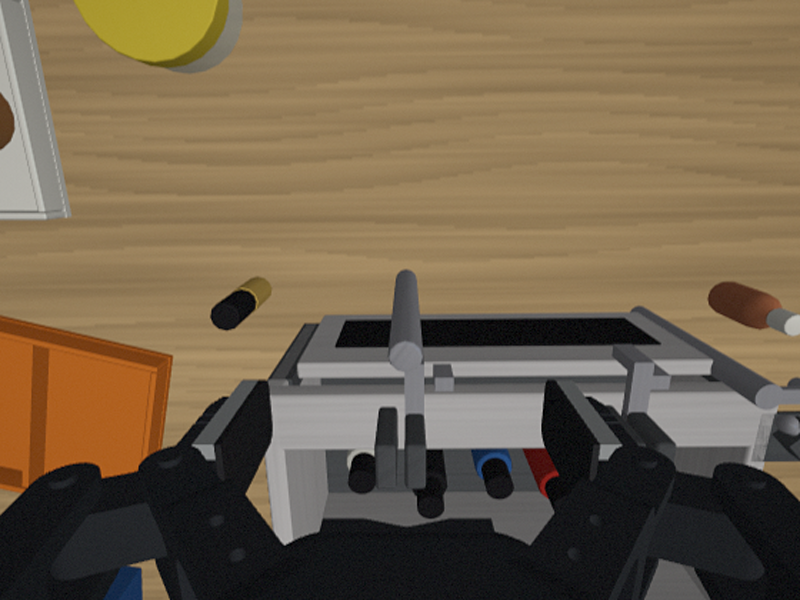

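Catch 2 is closed up to its post. The bar top is at (405,356), laterally between the fingers.

```bash
cat >> fit.py <<'E'
print(unz("wrist",(405,356),.175),unz("wrist",(405,352),.175))
b=unz("wrist",(405,355),.175)
# gate path in tool units: tool x=(-1,.0127), y=(.0127,1); hinge relative to bar in case frame (35,180)
for t in (.25,.5,.75,1.,1.25,1.5,1.52):
    r=np.array([-.035,-.18]); c,s=np.cos(t),np.sin(t)
    d=np.array([c*r[0]+s*r[1],-s*r[0]+c*r[1]])-r   # case frame = tool frame with x flipped
    print(t,"tool slide",np.array([-d[0],d[1]])/.2,"rot",t/2/np.pi)
E
python3 fit.py | tail -8
```

```text
[ 0.5804 -0.0396] [ 0.5787 -0.0396]
0.25 tool slide [0.2172 0.0713] rot 0.039788735772973836
0.5 tool slide [0.4101 0.1941] rot 0.07957747154594767
0.75 tool slide [0.5665 0.3608] rot 0.1193662073189215
1.0 tool slide [0.6769 0.561 ] rot 0.15915494309189535
1.25 tool slide [0.7343 0.7823] rot 0.1989436788648692
1.5 tool slide [0.7351 1.0109] rot 0.238732414637843
1.52 tool slide [0.7327 1.0291] rot 0.24191551349968093
```

jog_arm(
  slide=[
    [0, 0, 0.05],
    [0, 0, 0.13],
    [0, 0, 0.22],
    [0, 0, 0.3],
    [0, 0, 0.33],
  ],
  rot=[
    [0, 0, 0],
    [0, 0, 0],
    [0, 0, 0],
    [0, 0, 0],
    [0, 0, 0],
  ],
)

```text
clock: 17.55
eef_pos: [0.5814, -0.0391, 0.303]
orientation: [0.006, 1.0, 0.0, -0.002]
wrist_force: [-0.4, 0.2, -0.1]
opening: 0.0852
grasp_force: 0.0
```

jog_arm(
  slide=[
    [0, 0, 0],
    [0, 0, 0],
    [0, 0, 0],
    [0, 0, 0],
    [0, 0, 0],
  ],
  rot=[
    [0, 0, 0],
    [0, 0, 0],
    [0, 0, 0],
    [0, 0, 0],
    [0, 0, 0],
  ],
  jaw=1,
)

```text
clock: 18.05
eef_pos: [0.5816, -0.0396, 0.3063]
orientation: [0.006, 1.0, -0.0, 0.0]
wrist_force: [-2.1, -9.2, 10.1]
opening: 0.0129
grasp_force: 53.4
```

jog_arm(
  slide=[
    [0, 0, 0],
    [0, 0, 0],
    [0, 0, 0],
    [0, 0, 0],
    [0, 0, 0],
  ],
  rot=[
    [0, 0, 0],
    [0, 0, 0],
    [0, 0, 0],
    [0, 0, 0],
    [0, 0, 0],
  ],
)

```text
clock: 18.55
eef_pos: [0.5817, -0.0397, 0.3064]
orientation: [0.007, 1.0, -0.0, 0.001]
wrist_force: [0.3, -2.8, 5.5]
opening: 0.0127
grasp_force: 58.6
```

jog_arm(
  slide=[
    [0.045, 0.01, 0],
    [0.089, 0.022, 0],
    [0.1325, 0.036, 0],
    [0.175, 0.053, 0],
    [0.217, 0.071, 0],
  ],
  rot=[
    [0, 0, 0.008],
    [0, 0, 0.016],
    [0, 0, 0.024],
    [0, 0, 0.032],
    [0, 0, 0.04],
  ],
)

```text
clock: 19.05
eef_pos: [0.5382, -0.0246, 0.3064]
orientation: [0.133, 0.991, -0.0, 0.001]
wrist_force: [0.3, -1.6, 4.0]
opening: 0.0125
grasp_force: 58.8
```

jog_arm(
  slide=[
    [0.045, 0.01, 0],
    [0.089, 0.022, 0],
    [0.1325, 0.036, 0],
    [0.175, 0.053, 0],
    [0.217, 0.071, 0],
  ],
  rot=[
    [0, 0, 0.008],
    [0, 0, 0.016],
    [0, 0, 0.024],
    [0, 0, 0.032],
    [0, 0, 0.04],
  ],
)

```text
clock: 19.55
eef_pos: [0.5, 0.0007, 0.3064]
orientation: [0.256, 0.967, 0.0, 0.001]
wrist_force: [0.8, -0.5, 4.8]
opening: 0.0125
grasp_force: 58.8
```

jog_arm(
  slide=[
    [0.045, 0.01, 0],
    [0.089, 0.022, 0],
    [0.1325, 0.036, 0],
    [0.175, 0.053, 0],
    [0.217, 0.071, 0],
  ],
  rot=[
    [0, 0, 0.008],
    [0, 0, 0.016],
    [0, 0, 0.024],
    [0, 0, 0.032],
    [0, 0, 0.04],
  ],
)

```text
clock: 20.05
eef_pos: [0.4694, 0.0342, 0.3063]
orientation: [0.375, 0.927, 0.0, 0.001]
wrist_force: [0.6, -2.2, 7.0]
opening: 0.0123
grasp_force: 59.0
```

jog_arm(
  slide=[
    [0.045, 0.01, 0],
    [0.089, 0.022, 0],
    [0.1325, 0.036, 0],
    [0.175, 0.053, 0],
    [0.217, 0.071, 0],
  ],
  rot=[
    [0, 0, 0.008],
    [0, 0, 0.016],
    [0, 0, 0.024],
    [0, 0, 0.032],
    [0, 0, 0.04],
  ],
)

```text
clock: 20.55
eef_pos: [0.4478, 0.0755, 0.3063]
orientation: [0.488, 0.873, 0.0, 0.0]
wrist_force: [1.4, 0.7, 3.7]
opening: 0.0124
grasp_force: 58.8
```

jog_arm(
  slide=[
    [0.045, 0.01, 0],
    [0.089, 0.022, 0],
    [0.1325, 0.036, 0],
    [0.175, 0.053, 0],
    [0.217, 0.071, 0],
  ],
  rot=[
    [0, 0, 0.008],
    [0, 0, 0.016],
    [0, 0, 0.024],
    [0, 0, 0.032],
    [0, 0, 0.04],
  ],
)

```text
clock: 21.05
eef_pos: [0.4372, 0.1197, 0.3063]
orientation: [0.594, 0.805, 0.0, 0.0]
wrist_force: [2.0, -2.2, 5.4]
opening: 0.0126
grasp_force: 59.0
```

jog_arm(
  slide=[
    [0.045, 0.01, 0],
    [0.089, 0.022, 0],
    [0.1325, 0.036, 0],
    [0.175, 0.053, 0],
    [0.217, 0.071, 0],
  ],
  rot=[
    [0, 0, 0.008],
    [0, 0, 0.016],
    [0, 0, 0.024],
    [0, 0, 0.032],
    [0, 0, 0.04],
  ],
)

```text
clock: 21.55
eef_pos: [0.4378, 0.1654, 0.3063]
orientation: [0.69, 0.724, 0.0, 0.0]
wrist_force: [0.0, -1.7, 6.1]
opening: 0.0126
grasp_force: 59.1
```

jog_arm(
  slide=[
    [0, 0, 0],
    [0, 0, 0],
    [0, 0, 0],
    [0, 0, 0],
    [0, 0, 0],
  ],
  rot=[
    [0, 0, 0],
    [0, 0, 0],
    [0, 0, 0],
    [0, 0, 0],
    [0, 0, 0],
  ],
)

```text
clock: 22.05
eef_pos: [0.4378, 0.1649, 0.3063]
orientation: [0.689, 0.725, 0.0, -0.0]
wrist_force: [-2.3, -1.5, 7.2]
opening: 0.0128
grasp_force: 59.4
```

Run:
```python
from h import *
from scipy.optimize import least_squares
s=readout.observe();print(s["clock"],s["eef_pos"],s["wrist_force"],s["grasp_force"],s["opening"],s["q"])
h=np.array([.5817,-.0397])+[.035+.0127*.18,.18-.0127*.035]
d=s["eef_pos"][:2]-h; print(np.hypot(*d),.1834, "gate angle",np.arctan2(-.18,-.035)-.0127-np.arctan2(d[1],d[0]))
b=eyes.capture("side")[:,:,::-1]; c=eyes.capture("scene")[:,:,::-1]
cv2.imwrite("pics/end.png",np.hstack([cv2.resize(b,(400,300)),cv2.resize(c,(400,300))]))
```

```text
22.05 [0.43781768 0.16490295 0.30632221] [-2.34249989 -1.49588013  7.16451911] 59.37832832336426 0.012840750884786575 [-0.25160159  0.0557343  -0.20904817  2.00717119  0.01286009  1.07945178
 -0.41481977]
0.18289159044401526 0.1834 gate angle -4.779752776998716
```

```bash
python3 -c "
from bench import workorder;print(workorder.hand_in())"
```

```text
the job is handed in; nothing more can be done
None
```

I handed the job in at about 22 s: the bottle is upright in the tray's empty half, and both catches were squeezed fully in order. The gate is held by its bar at about 1.50 rad, calculated from the arm's position because I had no picture views left, and the hand-in gave no pass/fail result.

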